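# Test-fire the stall's rat trap

## Robot

A 6-joint arm with a two-finger parallel gripper is mounted at the origin on the work surface. World frame = base frame: x ahead of the robot, y to its left, z up, the work surface at z = 0. Lengths are in m, angles in rad, forces in N, time in s.
With the tool pointing down it reaches from about 0.35 to 0.85 m from the base axis. Payload 8.1 kg.
Tool frame: the origin (TCP) lies between the finger pads; the fingertips stand nose_length ahead of it and the grasp point (between the pads) lies 2 mm behind it (nose_length is the distance from the TCP to the fingertips, in m); z points along the fingers, y is the line along which they close (so a half turn about z gives the same grasp; the last joint's range is limited). The gripper opens to 85 mm and grips with 20 to 120 N. Pads are 22 mm wide; open, the fingers measure 114 mm over their backs; the gripper's body (76 mm by 85 mm) begins 54 mm behind the grasp point. The pads swing forward as they close: fully open they stand 13 mm farther back than shut.
Start: joints at [-1.397, 0.13, 1.488, -0, 1.523, -0.085], TCP at [0.154, -0.58, 0.248] pointing down, gripper open.
Joint ranges: [-2.96, 2.96], [-0.89, 2.26], [0.02, 2.5], [-1.34, 4.48], [0, 2.73], [-2.66, 2.66]. Speed limits (rad/s): [2.39, 2.39, 2.79, 3.14, 3.14, 3.14].

## Interface

Orientations are given as a 3x3 rotation matrix whose columns are the frame's x, y, z axes.
In Python, from plant import get_state, snapshot, sign_off, nose_length gives the robot as it stands.
- The arm moves only by the shell command python3 -m pendant 'ROWS' [FORCE]. ROWS is a JSON object of lists of equal length, an entry for each row: "slide": the shift along the tool's x, y, z in mm, a list of three; "spin": the turn about the tool's z in rad; "hand": the closure, from 0 (fully open) to 1 (shut). A call has 1 to 20 rows; each row is the pose to reach, as a shift and turn from the pose commanded when the call began, along the tool's axes at that moment; what a row does not reach only later rows make up. A row lasts 1/12 s, in which the tool goes at most 41.7 mm and 7.16 degrees, less where a joint would pass 70% of its speed; a pose out of reach is approached as far as the arm can. A call with a gripper value outside its range is refused whole. The fingers move at their own pace and stop on an object; FORCE is the grip in N (left out, the last holds). Time passes only in rows, so rows that repeat a pose let the fingers close. It gives the time, the measured TCP pose, the force, the opening and the grip force at its end, in the units of the state.
- get_state(): the state, without advancing time (a new reading comes with each control period).
- snapshot(name): name is "side" or "top" or "wrist"; returns a dict with "frame" (384x512x3 uint8, red, green, blue), "fx", "fy", "cx", "cy" (pixels), "view" (4x4, takes a point from world to camera coordinates); the wrist camera has in their place "tool_from_camera" (4x4, takes a point from camera to tool coordinates, whose origin is the TCP and whose axes are the flange's). Camera axes: x right, y up, looking along -z (the intrinsics and any distortion apply to the point x, -y, -z); pixel columns grow to the right and rows downward; lengths in m; the calibration is good to about 2 mm. The wrist camera is an equidistant fisheye: a pixel r from the principal point sees the ray r / f radians off the axis. A picture is of the moment at which its call begins: read the wrist's pose just before it. There is no depth.
- sign_off(): hands the job in; it is judged then, once.
The state is a dict: "clock": time; "joint_pos": joint angles; "joint_velocities": joint speeds; "tau": joint torques, N m; "tool_pos": TCP position; "ee_rot": TCP orientation; "ft_force": force on the tool from outside, world axes, zero at the start; "moment": the same for the moment, N m; "gripper_width": finger opening in m; "gripper_force": force on a finger pad.
Only numpy, scipy, OpenCV 4.12 (cv2) and the standard library are available. Lean on these libraries where they do the work, as an engineer would, in place of code of your own. Each camera call takes 0.05 s, during which the arm holds its last target. There are 200 camera calls.

## Task

Before the stall closes, test the rat trap that is screwed down among the goods: press the paddle of its sprung striker down until the catch clicks in and holds the striker cocked by itself, without forcing it hard against its stop, and take your hand off for a moment. Then press the pedal at the other end lightly until the trap snaps shut, keeping clear of the closing jaw, and let the pedal come back up. Leave the goods around it where they are.

Things in the scene. Friction and masses are not known exactly. Their poses are not given: they have to be found in the camera images.
- trap: black plastic rat trap screwed to the table, 235 mm long (its x from -145 to +90 mm), 90 mm wide, 8 mm thick base. Origin on the table top below the striker's hinge, midway across; its x axis points from the pedal end to the paddle end, z up. Hinge cheeks at y = +-40 mm reach 70 mm high, the lower jaw's walls in front of them 44 mm. Nothing is loose on it; the whole stays put.
- striker (a joint): turn (rad) of the sprung striker (the trap's arm, one piece of paddle and wire jaw): 0 = snapped shut, grows as its paddle is pressed down. The catch takes hold between 0.55 and 1.1, differing from start to start and not measured (25 mm of paddle depth); 2 to 5 mm of paddle travel later comes a hard stop, a steep rise of force. Released before the catch, it snaps back. Over 28 N between robot and striker damages it.
- hinge (a point): middle of the striker's level hinge, across the trap (along its y), 55 mm above the table. A spring always pushes the striker shut: pressing straight down 55 mm from the hinge takes about 3 to 5 N at first and 7 to 12 N near the catch.
- paddle_end (a point): middle of the free end of the striker's paddle, moving with it: a grey plate 52 mm wide, 5 mm thick, on the +x side, ending 95 mm from the hinge. Shut, it slopes up from the hinge at 41 deg (end 118 mm above the table, 71 mm along x from the hinge); cocked, it lies between 9 deg above and 20 deg below level, its end some 20 to 70 mm above the table.
- jaw_bar (a point): middle of the steel wire jaw's cross bar, moving with the striker, on the -x side, 76 mm from the hinge, 64 mm wide: about level when shut, raised 30 to 65 deg when cocked; it sweeps down when the trap fires.
- pedal (a joint): turn (rad) of the trigger pedal: 0 = up, at rest; grows to at most 0.25 as its free end goes down; a weak spring returns it. Grey plate 46 mm (along x) by 40 mm, 4 mm thick, pivoted 94 mm from its middle. It dips and clicks back while the striker is cocked. It trips the cocked striker at about 0.1 (10 mm down at its middle) with some 2 to 7 N; over 25 N damages it.
- pedal_spot (a point): where to press: middle of the pedal plate's top face when up, at x = -125 mm, 38 mm above the table, a point of the trap's base (it does not move with the pedal; the plate itself may stand up to 7 mm higher or lower). The closing jaw sweeps to 80 mm from the hinge, 45 mm short of it.
- tin: bystander: steel tin, 66 mm across, 65 mm high, beside the trap; origin under its centre.
- spoon: bystander: spoon, 170 mm long, lying beside the trap; origin under its middle.
- bowl: bystander: steel bowl, 110 mm across, 45 mm high, beside the trap; origin under its centre.
- tape: bystander: roll of clear tape lying flat, 80 mm across, 30 mm high, beside the trap; origin under its centre.
- jar: bystander: amber jar, 84 mm across, 120 mm high, at the side; origin under its centre.
- sauce: bystander: green bottle, 64 mm across, 170 mm high, at the side; origin under its centre.
- mug: bystander: white mug, 76 mm across, 90 mm high, at the side; origin under its centre.

How it is judged:
By the outcome, as a careful person would: the job done as asked, in the order asked, and still so for the second after the job is handed in, with the robot touching nothing.
It also fails if it takes over 59 s, if anything falls off the work surface, if the arm or the gripper's body presses on something with over 40 N, if the wrist force passes 120 N, or if a joint passes its speed limit or range.

## Working session

There is one attempt and no reset: what is moved stays moved. The work goes in short steps, Python scripts to look and compute and a shell command to move; the robot and the scene stay as the last step left them, time stands still between calls to the robot, and variables do not carry over. Pictures are saved under pics/ and viewed, at most 10 in all, crops included, and the job is handed in when it is done.

```bash
mkdir -p pics; cat > h.py <<'E'
import numpy as np,cv2
from plant import get_state,snapshot,nose_length
E
python3 - <<'E'
from h import *
import pickle
s=get_state();print({k:np.round(v,3).tolist() for k,v in s.items()},nose_length)
for n in("top","side"):
    d=snapshot(n);pickle.dump(d,open(f"{n}0.pkl","wb"));cv2.imwrite(f"pics/{n}0.png",d["frame"][...,::-1]);print({k:np.round(v,4).tolist() for k,v in d.items() if k!="frame"})
E
```

```text
{'clock': 0.0, 'joint_pos': [-1.397, 0.131, 1.489, -0.0, 1.523, -0.085], 'joint_velocities': [0.002, -0.001, 0.001, -0.0, 0.001, 0.001], 'tau': [-0.002, -56.939, -50.056, -0.0, 0.015, -0.0], 'tool_pos': [0.153, -0.58, 0.247], 'ee_rot': [[0.967, 0.256, -0.0], [0.256, -0.967, 0.002], [0.0, -0.002, -1.0]], 'ft_force': [0.305, -0.321, 0.966], 'moment': [-0.004, -0.011, 0.006], 'gripper_force': 0.0, 'gripper_width': 0.086} 0.017
{'fx': 388.0961, 'fy': 388.0961, 'cx': 252.8785, 'cy': 189.9056, 'view': [[0.0118, -0.9997, 0.0225, -0.0337], [0.9853, 0.0155, 0.1702, -0.557], [-0.1705, 0.0202, 0.9852, -1.2933], [0.0, 0.0, 0.0, 1.0]]}
{'fx': 448.8196, 'fy': 448.8196, 'cx': 261.562, 'cy': 200.709, 'view': [[-0.9129, -0.4079, -0.013, 0.4709], [0.2341, -0.5496, 0.8019, -0.2069], [-0.3343, 0.729, 0.5973, -1.0104], [0.0, 0.0, 0.0, 1.0]]}
```

View pics/top0.png

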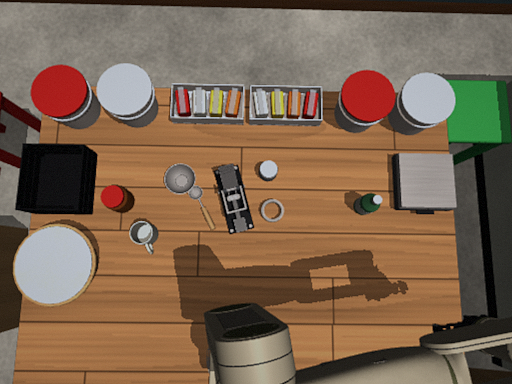

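View pics/side0.png

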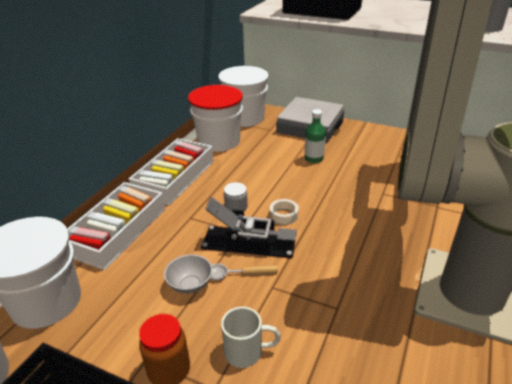

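```bash
python3 - <<'E'
import pickle,cv2,numpy as np
t=pickle.load(open("top0.pkl","rb"))["frame"][150:246,150:300,::-1]
s=pickle.load(open("side0.pkl","rb"))["frame"][175:300,155:310,::-1]
a=cv2.resize(t,None,fx=5,fy=5,interpolation=cv2.INTER_CUBIC)
b=cv2.resize(s,None,fx=4.5,fy=4.5,interpolation=cv2.INTER_CUBIC)
cv2.imwrite("pics/t1.png",a);cv2.imwrite("pics/s1.png",b)
E
```

```text
(no output)
```

View pics/t1.png

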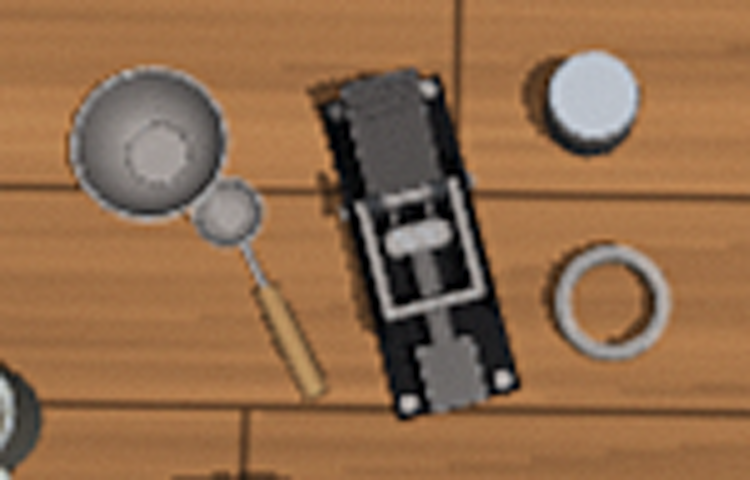

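View pics/s1.png

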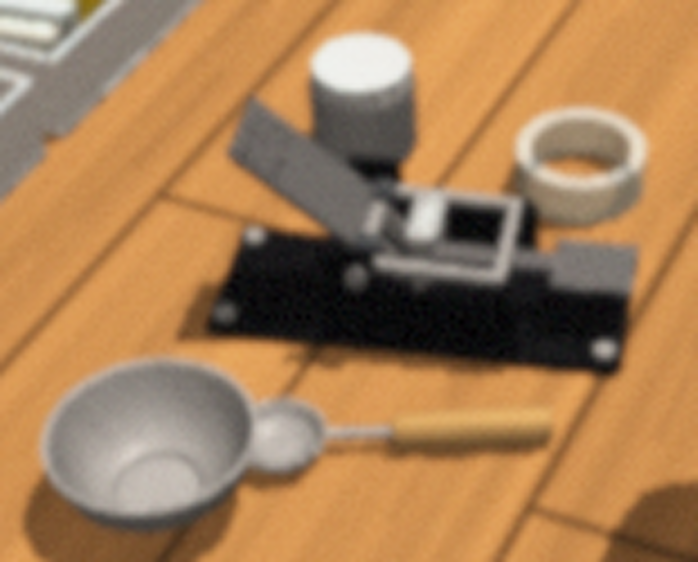

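The trap lies near the image middle, pedal end towards the robot. In the full top image the paddle end is at about (226,165), the pedal at (241,225) and the jaw bar at (237,211). I'll fit the pose from both views.

```bash
cat >> h.py <<'E'
def proj(d,P):
    P=np.atleast_2d(P);c=P@d["view"][:3,:3].T+d["view"][:3,3]
    return np.c_[d["cx"]+d["fx"]*c[:,0]/-c[:,2], d["cy"]-d["fy"]*c[:,1]/-c[:,2]]
def T(p,L):
    L=np.atleast_2d(L);c,s=np.cos(p[2]),np.sin(p[2])
    return np.c_[p[0]+c*L[:,0]-s*L[:,1],p[1]+s*L[:,0]+c*L[:,1],L[:,2]]
E
python3 - <<'E'
from h import *
import pickle
from scipy.optimize import least_squares
t=pickle.load(open("top0.pkl","rb"));s=pickle.load(open("side0.pkl","rb"))
loc={'nl':(-.145,.045,.008),'nr':(-.145,-.045,.008),'fr':(.09,-.045,.008),'fl':(.09,.045,.008),'ped':(-.125,0,.038),'pad':(.071,0,.118),'jaw':(-.076,0,.055)}
tp={'nl':(397,418),'nr':(520,388),'fr':(440,75),'fl':(310,92),'ped':(453,375),'pad':(381,77),'jaw':(436,303)}
sp={'fl':(210,333),'nl':(618,370),'ped':(596,266),'pad':(241,122),'jaw':(512,240)}
kt,ks=list(tp),list(sp)
ut=np.array([tp[k] for k in kt])/5+150; us=np.array([sp[k] for k in ks])/4.5+[155,175]
f=lambda p:np.r_[proj(t,T(p,[loc[k] for k in kt]))-ut,proj(s,T(p,[loc[k] for k in ks]))-us].ravel()
r=least_squares(f,[.55,0,.2],loss='soft_l1');print(r.x,np.degrees(r.x[2]))
for k,v in zip(kt+ks,r.fun.reshape(-1,2) if 0 else f(r.x).reshape(-1,2)):print(k,v.round(2))
st=get_state();R=st["ee_rot"];p=r.x;np.save("pose.npy",p)
print("tool x yaw",np.degrees(np.arctan2(R[1,0],R[0,0])))
for n,l in dict(pad=(.071,0,.118),p55=(.0415,0,.091),ped=(-.125,0,.038),hinge=(0,0,.055)).items():
    w=T(p,l)[0];print(n,w.round(4),"slide mm (TCP to)",(R.T@(w-st["tool_pos"])*1000).round(0))
E
```

```text
[0.55735099 0.049278   0.26443744] 15.151149450994792
nl [-0.46  0.78]
nr [-0.08  0.36]
fr [-0.42 -0.43]
fl [1.2  2.15]
ped [-0.63 -0.09]
pad [-0.98  0.04]
jaw [-0.8  -0.05]
fl [-1.14 -2.21]
nl [ 1.08 -1.25]
ped [ 0.12 -0.08]
pad [ 0.09 -0.19]
jaw [-0.65 -1.29]
tool x yaw 14.828011275790248
pad [0.6259 0.0678 0.118 ] slide mm (TCP to) [ 622. -505.  130.]
p55 [0.5974 0.0601 0.091 ] slide mm (TCP to) [ 593. -504.  157.]
ped [0.4367 0.0166 0.038 ] slide mm (TCP to) [ 426. -503.  210.]
hinge [0.5574 0.0493 0.055 ] slide mm (TCP to) [ 551. -504.  193.]
```

```bash
python3 -m pendant '{"slide":[[610,-504,0],[610,-504,0],[610,-504,0],[610,-504,0],[610,-504,0],[610,-504,0],[610,-504,0],[610,-504,0],[610,-504,0],[610,-504,0],[610,-504,0],[610,-504,0],[610,-504,0],[610,-504,0],[610,-504,0],[610,-504,0],[610,-504,0],[610,-504,0],[610,-504,0],[610,-504,0]],"spin":[0,0,0,0,0,0,0,0,0,0,0,0,0,0,0,0,0,0,0,0],"hand":[1,1,1,1,1,1,1,1,1,1,1,1,1,1,1,1,1,1,1,1]}' 20
python3 -m pendant '{"slide":[[0,0,0],[0,0,0],[0,0,0],[0,0,0]],"spin":[0,0,0,0],"hand":[1,1,1,1]}'
python3 - <<'E'
from h import *
import pickle
s=get_state();d=snapshot("wrist");d["state"]=s;pickle.dump(d,open("w0.pkl","wb"));cv2.imwrite("pics/w0.png",d["frame"][...,::-1])
print({k:np.round(v,4).tolist() for k,v in d.items() if k not in("frame","state")},nose_length)
R=s["ee_rot"];p=np.load("pose.npy");print(s["tool_pos"],R.round(3))
print("local TCP",(T([0,0,-p[2]],s["tool_pos"]-[p[0],p[1],0])*1000).round(1))
E
```

```text
clock: 1.77
tool_pos: [0.616, 0.0695, 0.2458]
ee_rot: [[0.965, 0.26, -0.002], [0.26, -0.965, 0.003], [-0.001, -0.003, -1.0]]
ft_force: [0.5, -0.3, -0.2]
gripper_width: -0.0
gripper_force: 0.0
clock: 2.1
tool_pos: [0.6139, 0.0621, 0.2487]
ee_rot: [[0.967, 0.254, 0.0], [0.254, -0.967, -0.0], [0.0, 0.0, -1.0]]
ft_force: [0.8, -0.9, -0.1]
gripper_width: 0.0
gripper_force: 0.0
{'fx': 297.3186, 'fy': 297.3186, 'cx': 253.1302, 'cy': 189.8608, 'tool_from_camera': [[0.0, 0.9541, 0.2995, 0.0762], [1.0, -0.0001, 0.0003, 0.001], [0.0004, 0.2995, -0.9541, -0.1256], [0.0, 0.0, 0.0, 1.0]]} 0.017
[0.61391664 0.06209424 0.24867429] [[ 0.967  0.254  0.   ]
 [ 0.254 -0.967 -0.   ]
 [ 0.     0.    -1.   ]]
local TCP [[ 57.9  -2.4 248.7]]
```

View pics/w0.png

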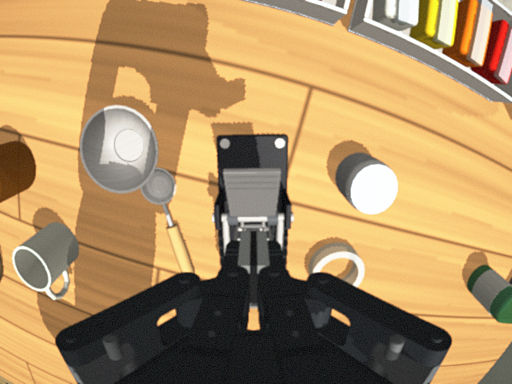

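The paddle end is at about (252,170), base far corners at (219,136) and (288,136): centred on the tool. I'll compare with the fitted pose.

```bash
cat >> h.py <<'E'
def wproj(d,P):
    s=d["state"];M=d["tool_from_camera"];q=(np.atleast_2d(P)-s["tool_pos"])@s["ee_rot"]
    c=(q-M[:3,3])@M[:3,:3];v=np.c_[c[:,0],-c[:,1],-c[:,2]];n=np.hypot(v[:,0],v[:,1]);th=np.arctan2(n,v[:,2])
    return np.c_[d["cx"]+d["fx"]*th*v[:,0]/n,d["cy"]+d["fy"]*th*v[:,1]/n]
E
python3 - <<'E'
from h import *
import pickle
from scipy.optimize import least_squares
d=pickle.load(open("w0.pkl","rb"));p=np.load("pose.npy")
L=[(.09,.045,.008),(.09,-.045,.008),(.071,.026,.118),(.071,-.026,.118),(-.001,.045,.055),(-.001,-.045,.055)]
u=[(219,136),(288,136),(224,170),(281,170),(216,217),(290,217)]
print(wproj(d,T(p,L)).round(1))
r=least_squares(lambda p:(wproj(d,T(p,L))-u).ravel(),p);print(p,r.x,r.fun.round(1))
E
```

```text
[[214.  135.7]
 [286.5 135.1]
 [220.  171.6]
 [278.5 171.1]
 [212.2 218.6]
 [289.1 218.1]]
[0.55735099 0.049278   0.26443744] [0.55883462 0.0468534  0.25647077] [-2.3 -1.3  1.3 -1.2 -0.3  0.4  1.2  0.5 -1.5  0.7  1.4  0.8]
```

```bash
python3 -m pendant '{"slide":[[0,0,40],[0,0,80],[0,0,100],[0,0,106],[0,0,106],[0,0,106]],"spin":[0,0,0,0,0,0],"hand":[1,1,1,1,1,1]}'
python3 -m pendant '{"slide":[[0,0,4],[0,0,8],[0,0,12],[0,0,15],[0,0,15]],"spin":[0,0,0,0,0],"hand":[1,1,1,1,1]}'
python3 -m pendant '{"slide":[[0,0,4],[0,0,8],[0,0,12],[0,0,15],[0,0,15]],"spin":[0,0,0,0,0],"hand":[1,1,1,1,1]}'
python3 -m pendant '{"slide":[[0,0,4],[0,0,8],[0,0,12],[0,0,12],[0,0,12]],"spin":[0,0,0,0,0],"hand":[1,1,1,1,1]}'
```

```text
clock: 2.65
tool_pos: [0.615, 0.0628, 0.144]
ee_rot: [[0.967, 0.255, 0.002], [0.255, -0.967, 0.0], [0.002, 0.0, -1.0]]
ft_force: [0.1, -0.1, 0.8]
gripper_width: 0.0001
gripper_force: 0.0
clock: 3.07
tool_pos: [0.6143, 0.0633, 0.1273]
ee_rot: [[0.967, 0.256, 0.0], [0.256, -0.967, -0.0], [0.0, 0.0, -1.0]]
ft_force: [0.5, -0.1, 2.9]
gripper_width: -0.0
gripper_force: 1.3
clock: 3.48
tool_pos: [0.6143, 0.0633, 0.1117]
ee_rot: [[0.967, 0.256, -0.0], [0.256, -0.967, 0.0], [-0.0, -0.0, -1.0]]
ft_force: [0.1, 0.4, 5.3]
gripper_width: 0.0001
gripper_force: 2.2
clock: 3.9
tool_pos: [0.6148, 0.0634, 0.1004]
ee_rot: [[0.967, 0.256, 0.001], [0.256, -0.967, 0.0], [0.001, 0.0, -1.0]]
ft_force: [0.8, 0.7, 3.4]
gripper_width: -0.0001
gripper_force: 2.0
```

```bash
python3 -m pendant '{"slide":[[0,0,3],[0,0,6],[0,0,6]],"spin":[0,0,0],"hand":[1,1,1]}' | egrep 'tool_pos|force'
python3 -m pendant '{"slide":[[0,0,2],[0,0,4],[0,0,4]],"spin":[0,0,0],"hand":[1,1,1]}'| egrep 'tool_pos|force'
python3 -m pendant '{"slide":[[0,0,2],[0,0,2],[0,0,2]],"spin":[0,0,0],"hand":[1,1,1]}'| egrep 'tool_pos|force'
python3 -m pendant '{"slide":[[0,0,2],[0,0,2],[0,0,2]],"spin":[0,0,0],"hand":[1,1,1]}'| egrep 'tool_pos|force'
```

```text
tool_pos: [0.6152, 0.0634, 0.0946]
ft_force: [2.2, -1.1, 7.0]
gripper_force: 2.7
tool_pos: [0.6156, 0.0635, 0.091]
ft_force: [1.9, 0.0, 6.3]
gripper_force: 3.0
tool_pos: [0.6156, 0.0635, 0.0891]
ft_force: [2.7, 1.3, 6.7]
gripper_force: 2.8
tool_pos: [0.6157, 0.0635, 0.0872]
ft_force: [2.0, 0.4, 6.6]
gripper_force: 2.9
```

```bash
python3 -m pendant '{"slide":[[0,0,1.5],[0,0,1.5],[0,0,1.5]],"spin":[0,0,0],"hand":[1,1,1]}'| egrep 'tool_pos|force'
python3 -m pendant '{"slide":[[0,0,1.5],[0,0,1.5],[0,0,1.5]],"spin":[0,0,0],"hand":[1,1,1]}'| egrep 'tool_pos|force'
```

```text
tool_pos: [0.6158, 0.0636, 0.0859]
ft_force: [2.4, 1.4, 6.4]
gripper_force: 3.0
tool_pos: [0.6159, 0.0636, 0.0844]
ft_force: [2.4, 0.7, 6.5]
gripper_force: 2.9
```

```bash
python3 -m pendant '{"slide":[[0,0,1.5],[0,0,1.5],[0,0,1.5]],"spin":[0,0,0],"hand":[1,1,1]}'| egrep 'tool_pos|force'
```

```text
tool_pos: [0.6159, 0.0636, 0.0828]
ft_force: [3.6, 1.3, 5.7]
gripper_force: 3.0
```

```bash
python3 -m pendant '{"slide":[[0,0,1.5],[0,0,1.5],[0,0,1.5]],"spin":[0,0,0],"hand":[1,1,1]}'| egrep 'tool_pos|force'
python3 -m pendant '{"slide":[[0,0,1.5],[0,0,1.5],[0,0,1.5]],"spin":[0,0,0],"hand":[1,1,1]}'| egrep 'tool_pos|force'
```

```text
tool_pos: [0.616, 0.0636, 0.0814]
ft_force: [2.6, 1.4, 6.8]
gripper_force: 3.1
tool_pos: [0.616, 0.0636, 0.08]
ft_force: [3.0, 1.6, 6.7]
gripper_force: 3.1
```

```bash
python3 -m pendant '{"slide":[[0,0,1.5],[0,0,1.5],[0,0,1.5]],"spin":[0,0,0],"hand":[1,1,1]}'| egrep 'tool_pos|force'
```

```text
tool_pos: [0.6161, 0.0636, 0.0785]
ft_force: [3.7, 1.0, 6.2]
gripper_force: 3.0
```

```bash
python3 -m pendant '{"slide":[[0,0,1.5],[0,0,1.5],[0,0,1.5]],"spin":[0,0,0],"hand":[1,1,1]}'| egrep 'tool_pos|force'
python3 -m pendant '{"slide":[[0,0,1.5],[0,0,1.5],[0,0,1.5]],"spin":[0,0,0],"hand":[1,1,1]}'| egrep 'tool_pos|force'
```

```text
tool_pos: [0.6162, 0.0636, 0.077]
ft_force: [4.5, 1.2, 6.7]
gripper_force: 3.2
tool_pos: [0.6162, 0.0636, 0.0755]
ft_force: [4.3, 1.2, 6.7]
gripper_force: 3.2
```

```bash
python3 -m pendant '{"slide":[[0,0,1.5],[0,0,1.5],[0,0,1.5]],"spin":[0,0,0],"hand":[1,1,1]}'| egrep 'tool_pos|force|clock'
```

```text
clock: 7.15
tool_pos: [0.6162, 0.0637, 0.0741]
ft_force: [4.1, 1.2, 7.0]
gripper_force: 3.5
```

```bash
python3 -m pendant '{"slide":[[0,0,1.5],[0,0,1.5],[0,0,1.5]],"spin":[0,0,0],"hand":[1,1,1]}'| egrep 'tool_pos|force'
python3 -m pendant '{"slide":[[0,0,1.5],[0,0,1.5],[0,0,1.5]],"spin":[0,0,0],"hand":[1,1,1]}'| egrep 'tool_pos|force'
```

```text
tool_pos: [0.6163, 0.0637, 0.0727]
ft_force: [4.1, 0.7, 7.0]
gripper_force: 3.9
tool_pos: [0.6163, 0.0637, 0.0713]
ft_force: [3.5, 2.0, 7.5]
gripper_force: 4.0
```

```bash
python3 -m pendant '{"slide":[[0,0,1.5],[0,0,1.5],[0,0,1.5]],"spin":[0,0,0],"hand":[1,1,1]}'| egrep 'tool_pos|force|clock'
```

```text
clock: 7.9
tool_pos: [0.6163, 0.0637, 0.0698]
ft_force: [4.7, 2.0, 7.4]
gripper_force: 4.0
```

```bash
python3 -m pendant '{"slide":[[0,0,1.5],[0,0,1.5],[0,0,1.5]],"spin":[0,0,0],"hand":[1,1,1]}'| egrep 'tool_pos|force'
python3 -m pendant '{"slide":[[0,0,1.5],[0,0,1.5],[0,0,1.5]],"spin":[0,0,0],"hand":[1,1,1]}'| egrep 'tool_pos|force'
```

```text
tool_pos: [0.6161, 0.0636, 0.0682]
ft_force: [3.9, 0.7, 7.9]
gripper_force: 4.1
tool_pos: [0.616, 0.0636, 0.0666]
ft_force: [2.8, 0.9, 8.3]
gripper_force: 4.0
```

```bash
python3 -m pendant '{"slide":[[0,0,1.5],[0,0,1.5],[0,0,1.5]],"spin":[0,0,0],"hand":[1,1,1]}'| egrep 'tool_pos|force|clock'
```

```text
clock: 8.65
tool_pos: [0.6158, 0.0635, 0.0649]
ft_force: [3.5, 0.5, 7.3]
gripper_force: 3.7
```

```bash
python3 -m pendant '{"slide":[[0,0,1.5],[0,0,1.5],[0,0,1.5]],"spin":[0,0,0],"hand":[1,1,1]}'| egrep 'tool_pos|force'
python3 -m pendant '{"slide":[[0,0,1.2],[0,0,1.2],[0,0,1.2]],"spin":[0,0,0],"hand":[1,1,1]}'| egrep 'tool_pos|force'
```

```text
tool_pos: [0.6157, 0.0635, 0.0634]
ft_force: [1.3, 0.2, 9.1]
gripper_force: 4.3
tool_pos: [0.6155, 0.0634, 0.0622]
ft_force: [0.1, 1.0, 9.1]
gripper_force: 4.4
```

```bash
python3 -m pendant '{"slide":[[0,0,1.2],[0,0,1.2],[0,0,1.2]],"spin":[0,0,0],"hand":[1,1,1]}'| egrep 'tool_pos|force|clock'
```

```text
clock: 9.4
tool_pos: [0.6155, 0.0634, 0.0615]
ft_force: [-1.2, -0.1, 12.6]
gripper_force: 6.0
```

Force rose steeply, so this looks like the stop. I'll ease up and see whether the paddle follows.

```bash
python3 -m pendant '{"slide":[[0,0,-1],[0,0,-2],[0,0,-3],[0,0,-3]],"spin":[0,0,0,0],"hand":[1,1,1,1]}'| egrep 'tool_pos|force'
python3 -m pendant '{"slide":[[0,0,-1],[0,0,-2],[0,0,-3],[0,0,-3]],"spin":[0,0,0,0],"hand":[1,1,1,1]}'| egrep 'tool_pos|force|clock'
```

```text
tool_pos: [0.6158, 0.0635, 0.0642]
ft_force: [2.1, 1.5, 7.3]
gripper_force: 4.0
clock: 10.07
tool_pos: [0.6139, 0.0633, 0.0655]
ft_force: [1.6, 0.1, 2.2]
gripper_force: 1.2
```

```bash
python3 -m pendant '{"slide":[[0,0,-1],[0,0,-2],[0,0,-3],[0,0,-3]],"spin":[0,0,0,0],"hand":[1,1,1,1]}'| egrep 'tool_pos|force|clock'
```

```text
clock: 10.4
tool_pos: [0.6139, 0.0633, 0.0686]
ft_force: [0.2, 0.6, 0.1]
gripper_force: 0.0
```

```bash
python3 -m pendant '{"slide":[[0,0,-15],[0,0,-50],[0,0,-90],[0,0,-130],[0,0,-130],[0,0,-130],[-40,1,-130],[-80,1,-130],[-120,1,-130],[-160,1,-130],[-185,1,-130],[-185,1,-130],[-185,1,-130],[-185,1,-130]],"spin":[0,0,0,0,0,0,0,0,0,0,0,0,0,0],"hand":[1,1,1,1,1,1,1,1,1,1,1,1,1,1]}'
python3 - <<'E'
from h import *
import pickle
s=get_state();p=[.5585,.0472,.258]
print("local TCP",(T([0,0,-p[2]],s["tool_pos"]-[p[0],p[1],0])*1000).round(1))
a=snapshot("side");w=snapshot("wrist");w["state"]=s
print("ped wrist",wproj(w,T(p,[-.125,0,.038])),"ped side crop",(proj(a,T(p,[-.125,0,.038]))-[155,175])*3)
A=cv2.resize(a["frame"][175:300,155:310,::-1],None,fx=2.6,fy=2.6,interpolation=cv2.INTER_CUBIC);B=w["frame"][...,::-1][:,100:420]
o=np.zeros((384,740,3),np.uint8);o[:A.shape[0],:A.shape[1]]=A;o[:,420:]=B;cv2.imwrite("pics/c1.png",o)
E
```

```text
clock: 11.57
tool_pos: [0.4357, 0.015, 0.1982]
ee_rot: [[0.967, 0.256, -0.0], [0.256, -0.967, 0.0], [-0.0, -0.0, -1.0]]
ft_force: [0.0, -0.1, 0.6]
gripper_width: 0.0001
gripper_force: 0.0
local TCP [[-127.     0.2  198.2]]
ped wrist [[252.48689633 174.89255279]] ped side crop [[397.22029568 175.85271937]]
```

View pics/c1.png

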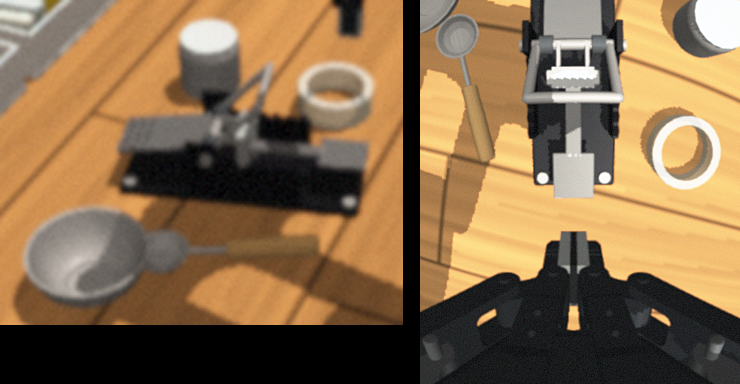

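The striker stays cocked by itself: in the side view (left) the paddle is level and the jaw raised. In the wrist view the pedal centre is at (574,175) in the composite, or (254,175) in the full image. The prediction was (252,175).

```bash
python3 -m pendant '{"slide":[[0,0,35],[0,0,70],[0,0,100],[0,0,120],[0,0,130],[0,0,130],[0,0,130]],"spin":[0,0,0,0,0,0,0],"hand":[1,1,1,1,1,1,1]}'| egrep 'tool_pos|force|clock'
python3 -m pendant '{"slide":[[0,0,2],[0,0,4],[0,0,6],[0,0,6]],"spin":[0,0,0,0],"hand":[1,1,1,1]}'| egrep 'tool_pos|force|clock'
python3 -m pendant '{"slide":[[0,0,2],[0,0,4],[0,0,4],[0,0,4]],"spin":[0,0,0,0],"hand":[1,1,1,1]}'| egrep 'tool_pos|force|clock'
```

```text
clock: 12.25
tool_pos: [0.4361, 0.0151, 0.0691]
ft_force: [0.4, -0.5, 1.3]
gripper_force: 0.0
clock: 12.58
tool_pos: [0.4362, 0.015, 0.0634]
ft_force: [0.6, -0.0, -0.1]
gripper_force: 0.0
clock: 12.92
tool_pos: [0.4355, 0.015, 0.0588]
ft_force: [-1.0, 0.8, 0.6]
gripper_force: 0.0
```

```bash
python3 -m pendant '{"slide":[[0,0,2],[0,0,3],[0,0,3],[0,0,3]],"spin":[0,0,0,0],"hand":[1,1,1,1]}'| egrep 'tool_pos|force|clock'
python3 -m pendant '{"slide":[[0,0,2],[0,0,3],[0,0,3],[0,0,3]],"spin":[0,0,0,0],"hand":[1,1,1,1]}'| egrep 'tool_pos|force|clock'
```

```text
clock: 13.25
tool_pos: [0.4355, 0.0149, 0.0559]
ft_force: [-3.5, -0.7, 4.3]
gripper_force: 2.1
clock: 13.58
tool_pos: [0.4355, 0.0149, 0.0528]
ft_force: [-2.2, -0.1, 3.2]
gripper_force: 1.7
```

```bash
python3 -m pendant '{"slide":[[0,0,2],[0,0,2],[0,0,2]],"spin":[0,0,0],"hand":[1,1,1]}'| egrep 'tool_pos|force|clock'
python3 -m pendant '{"slide":[[0,0,2],[0,0,2],[0,0,2]],"spin":[0,0,0],"hand":[1,1,1]}'| egrep 'tool_pos|force|clock'
```

```text
clock: 13.83
tool_pos: [0.4358, 0.0151, 0.0507]
ft_force: [-0.0, -0.3, 0.2]
gripper_force: 0.0
clock: 14.08
tool_pos: [0.4357, 0.0151, 0.0487]
ft_force: [-0.7, -0.0, -0.1]
gripper_force: 0.0
```

```bash
python3 - <<'E'
from h import *
s=get_state();a=snapshot("side");w=snapshot("wrist")
A=cv2.resize(a["frame"][175:300,155:310,::-1],None,fx=2.6,fy=2.6,interpolation=cv2.INTER_CUBIC);B=w["frame"][...,::-1][:,100:420]
o=np.zeros((384,740,3),np.uint8);o[:A.shape[0],:A.shape[1]]=A;o[:,420:]=B;cv2.imwrite("pics/c2.png",o)
E
```

```text
(no output)
```

View pics/c2.png

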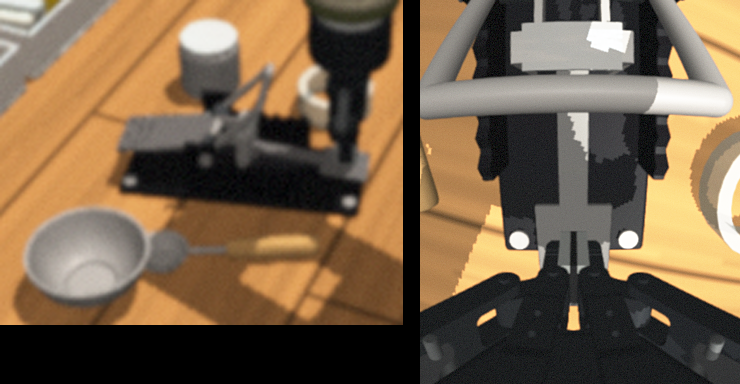

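The jaw is still raised at (260,75) in the left view. The pedal has dipped ahead of the finger, so I keep pressing gently.

```bash
python3 -m pendant '{"slide":[[0,0,1.5],[0,0,1.5],[0,0,1.5]],"spin":[0,0,0],"hand":[1,1,1]}'| egrep 'tool_pos|force|clock'
python3 -m pendant '{"slide":[[0,0,1.5],[0,0,1.5],[0,0,1.5]],"spin":[0,0,0],"hand":[1,1,1]}'| egrep 'tool_pos|force|clock'
```

```text
clock: 14.43
tool_pos: [0.4356, 0.015, 0.0473]
ft_force: [0.6, 0.3, 0.5]
gripper_force: 0.0
clock: 14.68
tool_pos: [0.4357, 0.015, 0.0459]
ft_force: [-1.0, 0.1, 1.5]
gripper_force: 0.6
```

```bash
python3 -m pendant '{"slide":[[0,0,1.5],[0,0,1.5],[0,0,1.5]],"spin":[0,0,0],"hand":[1,1,1]}'| egrep 'tool_pos|force|clock'
python3 -m pendant '{"slide":[[0,0,1.5],[0,0,1.5],[0,0,1.5]],"spin":[0,0,0],"hand":[1,1,1]}'| egrep 'tool_pos|force|clock'
```

```text
clock: 14.93
tool_pos: [0.4357, 0.015, 0.0444]
ft_force: [-0.7, 0.1, 1.2]
gripper_force: 0.7
clock: 15.18
tool_pos: [0.4357, 0.015, 0.0428]
ft_force: [-0.4, -1.0, 0.8]
gripper_force: 0.7
```

```bash
cat > chk.py <<'E'
from h import *
import pickle
a=snapshot("side")["frame"].astype(int);s0=pickle.load(open("side0.pkl","rb"))["frame"].astype(int)
# paddle tip region when shut: crop (230..290,97..150)/4.5
r=(slice(196,212),slice(203,222));print("diff to shut",abs(a-s0)[r].mean(), "z",get_state()["tool_pos"][2])
E
python3 chk.py
```

```text
diff to shut 3.074561403508772 z 0.042880815307789165
```

The paddle-tip region matches the shut picture again, so the trap has fired. I'll lift off and confirm.

```bash
python3 -m pendant '{"slide":[[0,0,-3],[0,0,-8],[0,0,-15],[0,0,-40],[0,0,-80],[0,0,-120],[0,0,-150],[0,0,-150],[0,0,-150],[0,0,-150]],"spin":[0,0,0,0,0,0,0,0,0,0],"hand":[1,1,1,1,1,1,1,1,1,1]}'| egrep 'tool_pos|force|clock'
python3 chk.py; python3 - <<'E'
from h import *
a=snapshot("side");w=snapshot("wrist")
A=cv2.resize(a["frame"][175:300,155:310,::-1],None,fx=2.6,fy=2.6,interpolation=cv2.INTER_CUBIC);B=w["frame"][...,::-1][:,100:420]
o=np.zeros((384,740,3),np.uint8);o[:A.shape[0],:A.shape[1]]=A;o[:,420:]=B;cv2.imwrite("pics/c3.png",o)
E
```

```text
clock: 16.07
tool_pos: [0.4355, 0.015, 0.1929]
ft_force: [-1.1, -0.0, 0.3]
gripper_force: 0.0
diff to shut 2.744517543859649 z 0.19188637352875643
```

View pics/c3.png

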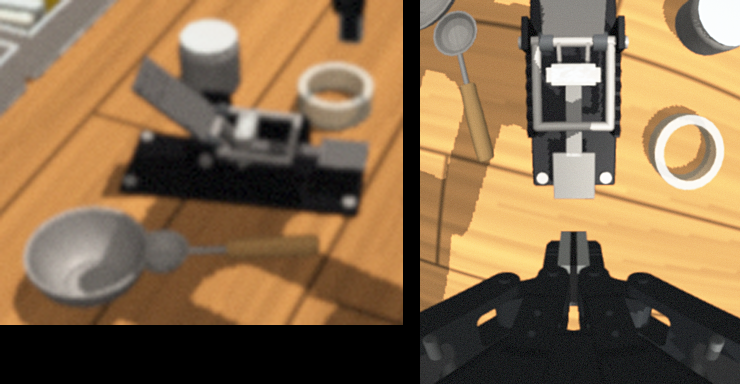

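The trap is shut: the paddle is up at (155,80) and the jaw level at (295,135). The pedal is back up at (343,152), and the goods haven't moved. Handing in.

```bash
python3 -c "from plant import sign_off;print(sign_off())"
```

```text
the job is handed in; nothing more can be done
None
```

The trap was cocked and held by itself with the hand off, then fired by a light press on the pedal; the pedal came back up, the goods look unmoved in the last pictures, and the job is handed in after about 16 s (the highest force I read was about 13 N).

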